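# Start up the polishing corner

## Task

Get the polishing corner running with light presses of a fingertip: first the white switch on the lamp's foot, then the green start button on the dust extractor, and last the green start button on the polishing lathe, each pressed gently until it is home and stays down. Only press: do not lift, tip or shove the lamp, leave everything else on the bench lying where it is, and finish with all three switched on and the hand clear.

Things in the scene. Friction and masses are not known exactly. Their poses are not given: they have to be found in the camera images.
- lamp: LED bench lamp, loose, about 1.9 kg. Grey foot 190 x 125 mm, 24 mm high, with the white switch near one end; an upright post (14 mm thick) rises from the other end, 120 mm from the switch along the lamp's own +x, to 330 mm and carries a light bar (40 x 220 mm, 320 to 360 mm high) farther along +x, 245 to 285 mm from the switch. Origin: on the underside of the foot, straight below the switch; z up. Own +x points roughly away from the robot.
- lamp_switch_top (a point): Centre of the top face of the lamp's round white push switch (28 mm across), 34 mm above the table when up. Presses straight down.
- lamp_switch (a joint): How far the lamp's switch is pressed, m: 0 = up (off), 0.008 = fully home. It moves 8 mm against about 3.5 N all the way and stays where it is left; on from 5 mm.
- extractor: Dust extractor, stands firm: blue box 240 (own x) x 200 x 170 mm high with a black control plate on top; behind it (from 90 mm along own +x of the buttons) a 42 mm thick suction arm rises to 340 mm and reaches on along +x to a white funnel. Origin: on the underside, straight below the middle of the control plate; z up, +x roughly away from the robot, +y roughly to the robot's left.
- extractor_start_top (a point): Centre of the top face of the extractor's round green start button (28 mm across), 182 mm above the table when up, 24 mm to own +y of the plate's middle. Presses straight down. The red stop button lies 48 mm from it, to own -y.
- extractor_start (a joint): How far the extractor's green start button is pressed, m: 0 = up (off), 0.008 = fully home. Moves 8 mm against about 4 N all the way and stays where it is left; on from 5 mm. The red stop button beside it rises as far as the green one goes down; pushing the red one lifts the green one again.
- polisher: Two-spindle polishing lathe, stands firm: green base 270 (own x) x 160 x 55 mm high with a black control plate on its near end; the motor lies across the far end (front of the motor 126 mm along own +x from the buttons, top 187 mm above the table), a buffing wheel of 80 mm on each side, 125 mm of half width. Origin: on the underside, 15 mm to own +x of the line of the two buttons; z up, +x roughly away from the robot, +y roughly to the robot's left.
- polisher_start_top (a point): Centre of the top face of the lathe's round green start button (28 mm across), 67 mm above the table when up, 24 mm to own +y of the plate's middle. Presses straight down. The red stop button lies 48 mm from it, to own -y.
- polisher_start (a joint): How far the lathe's green start button is pressed, m: 0 = up (off), 0.008 = fully home. Moves 8 mm against about 4 N all the way and stays where it is left; on from 5 mm. The red stop button beside it rises as far as the green one goes down; pushing the red one lifts the green one again.
- rouge_bar: Bystander, loose: red-brown bar of polishing compound, 40 x 100 x 30 mm high, lying between robot and machines. Origin: centre of its underside.
- white_bar: Bystander, loose: white bar of polishing compound, 40 x 100 x 30 mm high, lying between robot and machines. Origin: centre of its underside.
- jar: Bystander, loose: amber glass jar with a metal lid, 52 mm across, 65 mm high, between robot and machines. Origin: centre of its underside.
- hammer: Bystander, loose: small hammer, 260 mm long, 26 mm high, lying on the far side of the table. Origin: underside, half-way along the handle and head.
- brush: Bystander, loose: bench brush, 200 mm long, 20 mm high, lying on the far side of the table. Origin: underside, half-way along.
- dish: Bystander, loose: small white ceramic dish, 70 mm across, 28 mm high, between robot and machines. Origin: centre of its underside.

How it is judged:
On the way, in this order (a step that is already met when the one before it is completed fails the run):
1. a finger has pressed the lamp's white switch home (value of joint lamp_switch above 0.005 m and contact force between the fingers and lamp above 0.2 N), for 0.05 s.
2. a finger has pressed the extractor's green button home (value of joint extractor_start above 0.005 m and contact force between the fingers and extractor above 0.2 N), for 0.05 s.
3. a finger has pressed the lathe's green button home (value of joint polisher_start above 0.005 m and contact force between the fingers and polisher above 0.2 N), for 0.05 s.
At the end, for the whole second after the job is handed in: The lamp switch and both green start buttons are down by more than 5 of their 8 mm and stay there; the lamp stands still and upright within 15 mm of where it was, and every bystander lies within 15 mm of where it was (value of joint each of lamp_switch, extractor_start, polisher_start above 0.005 m and linear speed of lamp below 0.02 m/s and distance of each of lamp, rouge_bar, white_bar, jar, dish, hammer, brush from where it was at the start of the episode below 0.015 m and angle between lamp's own z axis and vertical below 0.05 rad); the robot touches nothing.
It fails at once if the extractor is started before the lamp is on (value of joint extractor_start above 0.005 m and value of joint lamp_switch below 0.005 m).
It fails at once if the lathe is started before the extractor runs (value of joint polisher_start above 0.005 m and value of joint extractor_start below 0.005 m).
It fails at once if the fingers press harder than 25 N (contact force between the fingers and lamp above 25 N or contact force between the fingers and extractor above 25 N or contact force between the fingers and polisher above 25 N).
It fails at once if the lamp is lifted, tipped or pushed more than 15 mm out of place (distance of lamp from where it was at the start of the episode above 0.015 m or height (world z) of lamp above 0.008 m or angle between lamp's own z axis and vertical above 0.1 rad).
It fails at once if a loose thing on the bench is lifted or shifted more than 15 mm (distance of any of rouge_bar, white_bar, jar, dish, hammer, brush from where it was at the start of the episode above 0.015 m).
It also fails if it takes over 69 s, if anything falls off the work surface, if the arm or the gripper's body presses on something with over 40 N, if the wrist force passes 120 N, or if a joint passes its speed limit or range.

## Robot

A 6-joint arm with a two-finger parallel gripper is mounted at the origin on the work surface. World frame = base frame: x ahead of the robot, y to its left, z up, the work surface at z = 0. Lengths are in m, angles in rad, forces in N, time in s.
With the tool pointing down it reaches from about 0.35 to 0.85 m from the base axis. Payload 8.1 kg.
Tool frame: the origin (TCP) lies at the very end of the fingers, on their centre line; the grasp point (between the pads) lies 19 mm behind it (arm.hold_point_z is the distance from the TCP to the grasp point, in m); x points along the fingers, y is the direction in which the jaws open and shut, and the axes are right-handed (so a half turn about x gives the same grasp; the last joint's range is limited). The gripper opens to 85 mm and grips with 20 to 120 N. Pads are 22 mm wide; open, the fingers measure 114 mm over their backs; the gripper's body (76 mm by 85 mm) begins 54 mm behind the grasp point. The pads swing forward as they close: fully open they stand 13 mm farther back than shut.
Start: joints at [1.232, 0.13, 1.488, -0, 1.523, -0.085], TCP at [0.151, 0.581, 0.231] pointing down, gripper open.
Joint ranges: [-2.96, 2.96], [-0.89, 2.26], [0.02, 2.5], [-1.34, 4.48], [0, 2.73], [-2.66, 2.66]. Speed limits (rad/s): [2.39, 2.39, 2.79, 3.14, 3.14, 3.14].

## Interface

Orientations are given as a unit quaternion [x, y, z, w].
In Python, from station import monitor, optics, arm gives the robot as it stands. The module is installed in compiled form; this text tells all that it offers.
- The arm moves only by the tool step_arm, never from a script. Its argument "targets" is a list of rows, each a list of 4 numbers: the shift along the tool's x, y, z in cm, then the turn about the tool's x in rad. In form: [[dx, dy, dz, turn], ...]. A call has 1 to 12 rows; each row is the pose to reach, as a shift and turn from the pose commanded when the call began, along the tool's axes at that moment; what a row does not reach only later rows make up. A row lasts 1/8 s, in which the tool goes at most 62.5 mm and 10.7 degrees, less where a joint would pass 70% of its speed; a pose out of reach is approached as far as the arm can. A call with a gripper value outside its range is refused whole. "gripper" is the closure, from -1 (fully open) to 1 (shut), set as the call begins (left out, the last holds). The fingers move at their own pace and stop on an object; "grip_force" is the grip in N (left out, the last holds). Time passes only in rows, so rows that repeat a pose let the fingers close. It gives the time, the measured TCP pose, the force and the opening at its end, in the units of the state.
- monitor.get_state(): the state, without advancing time (a new reading comes with each control period).
- optics.read_camera(name): name is "side" or "top"; returns (picture, depth): 480x640x3 uint8, blue, green, red; 480x640 float32, m along the optical axis (not along the pixel's ray), 0 where there is no reading.
- optics.camera_params(name): a dict with "mtx" (3x3 intrinsics, pixels), "k1" (the pictures are not rectified: a ray, as slopes to the right and down, at radius r is drawn at 1 + k1 r^2 times it, then the intrinsics apply), "world_to_cam" (4x4, takes a point from world to camera coordinates). Camera axes: x right, y down, z forward; pixel columns grow to the right and rows downward; lengths in m; the calibration is good to about 2 mm. A picture is of the moment at which its call begins. camera_params takes no time and is no camera call.
- arm.close_job(): hands the job in, once; it reports no verdict.
The state is a dict: "clock": time; "qpos": joint angles; "dq": joint speeds; "tau": joint torques, N m; "eef_pos": TCP position; "tcp_rot": TCP orientation; "ft_force": force on the tool from outside, world axes, zero at the start; "ft_torque": the same for the moment, N m; "finger_gap": opening from 0.0 (shut) to 1.0 (fully open).
Only numpy, scipy, OpenCV 4.12 (cv2) and the standard library are available. Lean on these libraries where they do the work, as an engineer would, in place of code of your own. Each camera call takes 0.05 s, during which the arm holds its last target.

## Working session

There is one attempt and no reset: what is moved stays moved. The work goes in short steps, Python scripts to look and compute and a tool call to move; the robot and the scene stay as the last step left them, time stands still between calls to the robot, and variables do not carry over. Pictures are saved under pics/ and viewed, and the job is handed in when it is done.

Besides the shell and the picture viewer there is one more tool, called as a command line: name --pt "numbers of a row" for each row, then --argument value for the rest. step_arm: Moves the arm, as the interface text tells. Its arguments: {"type":"object","properties":{"targets":{"type":"array","items":{"type":"array","items":{"type":"number"}}},"gripper":{"type":"number"},"grip_force":{"type":"number"}},"required":["targets"]}

```bash
mkdir -p pics
python3 - <<'E'
from station import monitor, optics, arm
import cv2,numpy as np
s=monitor.get_state()
for k,v in s.items(): print(k,np.round(v,4))
for n in("side","top"):
    p,d=optics.read_camera(n); cv2.imwrite(f"pics/{n}0.png",p); np.savez(f"{n}0.npz",p=p,d=d)
    c=optics.camera_params(n); print(n,c)
E
```

```text
clock 0.0
qpos [ 1.2316  0.1312  1.4893 -0.      1.523  -0.0854]
dq [ 0.0014 -0.0006 -0.0013 -0.0007 -0.0004 -0.0014]
tau [-1.70000e-03 -5.69435e+01 -5.00536e+01 -4.00000e-04  1.58000e-02
 -0.00000e+00]
eef_pos [0.1505 0.5803 0.2302]
tcp_rot [ 0.0889  0.7015 -0.0902  0.7013]
ft_force [-0.4185  0.5047  0.4764]
ft_torque [-0.0154 -0.0144  0.0102]
finger_gap 1.0005
side {'mtx': array([[558.46907177,   0.        , 320.24127067],
       [  0.        , 558.46907177, 232.84139573],
       [  0.        ,   0.        ,   1.        ]]), 'k1': -0.09906536489650257, 'world_to_cam': array([[-0.93763681, -0.34752435,  0.00800273,  0.53666312],
       [-0.26367296,  0.69602265, -0.66785406,  0.23103398],
       [ 0.22652547, -0.62831465, -0.74424923,  1.16310361],
       [ 0.        ,  0.        ,  0.        ,  1.        ]])}
top {'mtx': array([[436.07377205,   0.        , 314.54514696],
       [  0.        , 436.07377205, 244.26150608],
       [  0.        ,   0.        ,   1.        ]]), 'k1': -0.005311096701988006, 'world_to_cam': array([[-0.00133432, -0.9997168 , -0.02375997,  0.01759215],
       [-0.98084019,  0.00593707, -0.19472358,  0.58177046],
       [ 0.1948095 ,  0.0230449 , -0.98057034,  0.90095824],
       [ 0.        ,  0.        ,  0.        ,  1.        ]])}
```

View pics/top0.png

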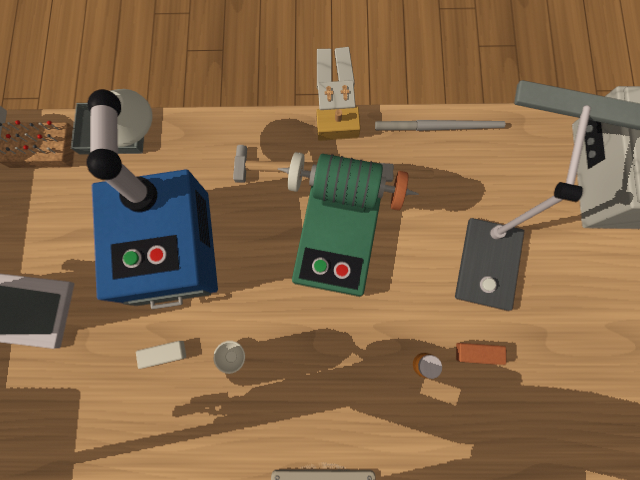

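View pics/side0.png

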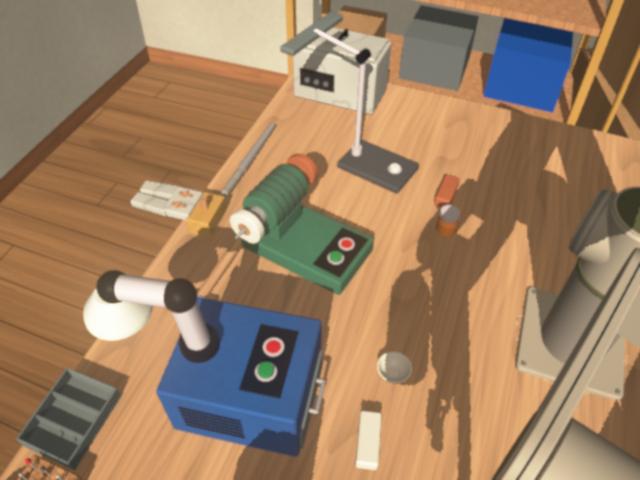

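The top view shows the lamp switch at about (488,285), the extractor's green button at (131,259) with red at (157,255), and the lathe's green at (320,266) with red at (342,270). The side view shows the same things at (395,169), (266,371) and (335,258).

```bash
cat > h.py <<'E'
from station import monitor, optics, arm
import cv2,numpy as np
def ray(n,uv):
    c=optics.camera_params(n);K=c["mtx"]
    # ours: drawn = (1+k1 r^2)*slope
    x=cv2.undistortPointsIter(np.array([[uv]],float),K,np.array([c["k1"],0,0,0,0.]),None,None,(3,100,1e-12))[0,0]
    T=c["world_to_cam"];R,t=T[:3,:3],T[:3,3]
    return -R.T@t, R.T@np.array([x[0],x[1],1.])
def onz(n,uv,z):
    o,d=ray(n,uv);return o+d*(z-o[2])/d[2]
def tri(a,b):
    A=[ray("top",a),ray("side",b)]
    M=np.zeros((3,3));v=np.zeros(3)
    for o,d in A:
        d=d/np.linalg.norm(d);P=np.eye(3)-np.outer(d,d);M+=P;v+=P@o
    return np.linalg.solve(M,v)
def blob(p,mask,near,rad=22):
    m=np.zeros(mask.shape,np.uint8);cv2.circle(m,near,rad,255,-1)
    m=cv2.bitwise_and(mask,m)
    n,l,s,c=cv2.connectedComponentsWithStats(m)
    i=1+np.argmax(s[1:,4]);return c[i],s[i]
E
python3 - <<'E'
from h import *
seeds={"lamp":((488,285),(395,169),.034),"ext_g":((131,259),(266,371),.182),"ext_r":((157,255),(274,347),.174),"pol_g":((320,266),(335,258),.067),"pol_r":((342,270),(347,244),.059)}
for k,(a,b,z) in seeds.items():
    out=[]
    for n,s in(("top",a),("side",b)):
        p=np.load(f"{n}0.npz")["p"];h=cv2.cvtColor(p,cv2.COLOR_BGR2HSV)
        if k=="lamp": m=cv2.inRange(h,(0,0,140),(180,90,255))
        elif k.endswith("g"): m=cv2.inRange(h,(45,120,70),(80,255,255))
        else: m=cv2.bitwise_or(cv2.inRange(h,(0,150,90),(8,255,255)),cv2.inRange(h,(172,150,90),(180,255,255)))
        c,st=blob(p,m,s,13); out.append(c); print(k,n,np.round(c,1),st, np.round(onz(n,c,z),4))
    print("   tri",np.round(tri(*out),4))
E
```

```text
lamp top [487.5 284.4] [480 277  16  16 199] [ 0.4944 -0.3632  0.034 ]
lamp side [394.4 168.4] [388 163  14  12 136] [ 0.4954 -0.3568  0.034 ]
   tri [ 0.4961 -0.3661  0.0258]
ext_g top [130.2 257.5] [124 252  13  13 137] [0.5333 0.366  0.182 ]
ext_g side [265.4 369.2] [259 362  14  15 164] [0.534  0.3688 0.182 ]
   tri [0.5343 0.3674 0.1791]
ext_r top [156.  254.4] [150 248  13  13 124] [0.5406 0.3195 0.174 ]
ext_r side [273.  346.2] [267 341  13  11 117] [0.5418 0.3202 0.174 ]
   tri [0.5413 0.3198 0.1734]
pol_g top [319.7 265.3] [314 260  12  12 110] [0.5337 0.0041 0.067 ]
pol_g side [335.2 255.8] [332 252   8   8  49] [0.5349 0.0077 0.067 ]
   tri [0.5352 0.0042 0.0626]
pol_r top [341.5 269.8] [336 265  12  11 103] [ 0.5247 -0.0429  0.059 ]
pol_r side [346.1 243.4] [342 240   9   7  50] [ 0.526  -0.0418  0.059 ]
   tri [ 0.5256 -0.0429  0.0577]
```

Run:
```python
import cv2,numpy as np
p=[]
for n,ss in(("top",((488,285),(131,259),(320,266))),("side",((395,169),(266,371),(335,258)))):
    im=np.load(n+"0.npz")["p"]
    p.append(np.hstack([cv2.resize(im[y-20:y+20,x-20:x+20],(260,260),interpolation=cv2.INTER_NEAREST) for x,y in ss]))
cv2.imwrite("pics/crops.png",np.vstack(p))
```

```text
(no output)
```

View pics/crops.png

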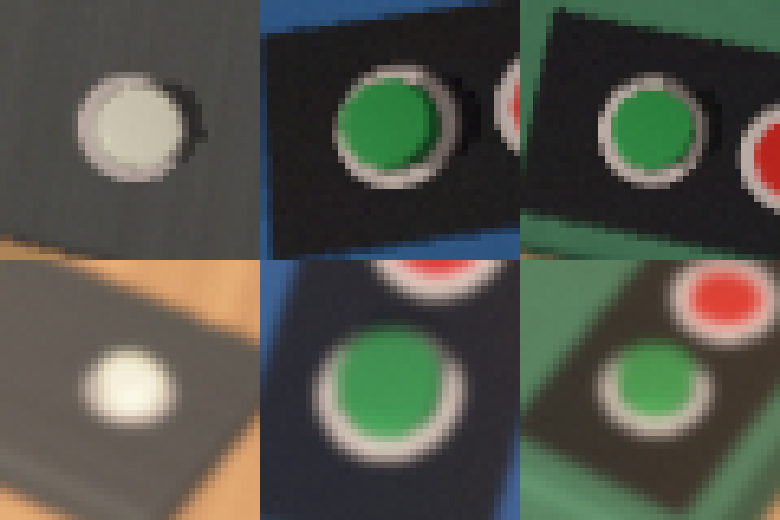

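```bash
cat >> h.py <<'E'
from scipy.spatial.transform import Rotation as Ro
def st(): 
    s=monitor.get_state(); R=Ro.from_quat(s["tcp_rot"]).as_matrix(); return s,R
def go(*pts):
    s,R=st(); print(s["clock"],np.round(s["eef_pos"],4),"f",np.round(s["ft_force"],2),"gap",s["finger_gap"]);print(np.round(R,3))
    for p in pts: print(p,"->",np.round(R.T@(np.array(p)-s["eef_pos"])*100,2))
E
python3 - <<'E'
from h import *
go((.27,.45,.26),(.40,.25,.26),(.45,-.05,.26),(.48,-.3,.2),(.495,-.363,.12))
E
```

```text
0.1 [0.1505 0.5803 0.2303] f [ 0.08 -0.11  0.45] gap 1.000973781752897
[[-0.001  0.251  0.968]
 [-0.002  0.968 -0.251]
 [-1.    -0.002 -0.   ]]
(0.27, 0.45, 0.26) -> [-2.95 -9.62 14.84]
(0.4, 0.25, 0.26) -> [ -2.93 -25.71  32.45]
(0.45, -0.05, 0.26) -> [ -2.88 -53.5   44.82]
(0.48, -0.3, 0.2) -> [  3.16 -76.93  54.  ]
(0.495, -0.363, 0.12) -> [ 11.17 -82.64  57.04]
```

step_arm --pt "-3 0 0 0" --pt "-3 -3 5 0" --pt "-3 -6 10 0" --pt "-3 -10 15 0" --pt "-3 -14 19 0" --pt "-3 -18 24 0" --pt "-3 -22 28 0" --pt "-3 -26 32 0" --pt "-3 -31 34 0" --pt "-3 -36 37 0" --pt "-3 -40 39 0" --pt "-3 -40 39 0" --gripper 1 --grip_force 20

```text
clock: 1.6
eef_pos: [0.428, 0.093, 0.261]
tcp_rot: [0.091, 0.701, -0.091, 0.701]
ft_force: [-1.1, 0.6, 0.1]
finger_gap: -0.002
```

Run:
```python
from h import *
go((.45,-.05,.26),(.48,-.3,.2),(.495,-.363,.12))
```

```text
1.6 [0.428 0.093 0.261] f [-1.05  0.63  0.12] gap -0.0020001769704637348
[[-0.     0.256  0.967]
 [-0.001  0.967 -0.256]
 [-1.    -0.001 -0.   ]]
(0.45, -0.05, 0.26) -> [  0.1  -13.27   5.79]
(0.48, -0.3, 0.2) -> [  6.12 -36.66  15.08]
(0.495, -0.363, 0.12) -> [ 14.12 -42.36  18.14]
```

step_arm --pt "0 -5 2 0" --pt "0 -9 4 0" --pt "0 -13 6 0" --pt "0 -18 8 0" --pt "1 -23 10 0" --pt "2 -28 12 0" --pt "4 -33 14 0" --pt "6 -37 15.5 0" --pt "9 -40 17 0" --pt "12 -42 18 0" --pt "14 -42.4 18.1 0" --pt "14 -42.4 18.1 0"

```text
clock: 3.1
eef_pos: [0.4956, -0.3581, 0.1188]
tcp_rot: [0.09, 0.703, -0.088, 0.7]
ft_force: [0.3, 1.0, -0.6]
finger_gap: 0.0
```

Run:
```python
from h import *
go((.495,-.363,.12),(.495,-.363,.044))
for n in("side","top"):
    p,d=optics.read_camera(n); cv2.imwrite(f"pics/{n}1.png",p)
```

```text
3.1 [ 0.4956 -0.3581  0.1188] f [ 0.26  1.05 -0.59] gap 3.5102745052256175e-05
[[-0.003  0.251  0.968]
 [ 0.003  0.968 -0.251]
 [-1.     0.002 -0.004]]
(0.495, -0.363, 0.12) -> [-0.12 -0.49  0.07]
(0.495, -0.363, 0.044) -> [ 7.48 -0.51  0.1 ]
```

View pics/top1.png

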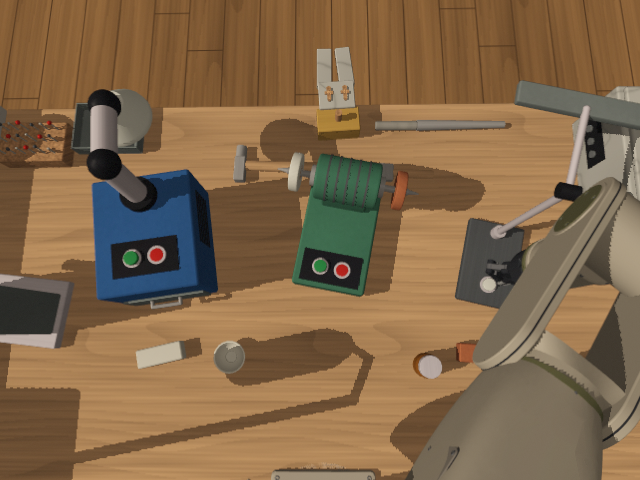

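View pics/side1.png

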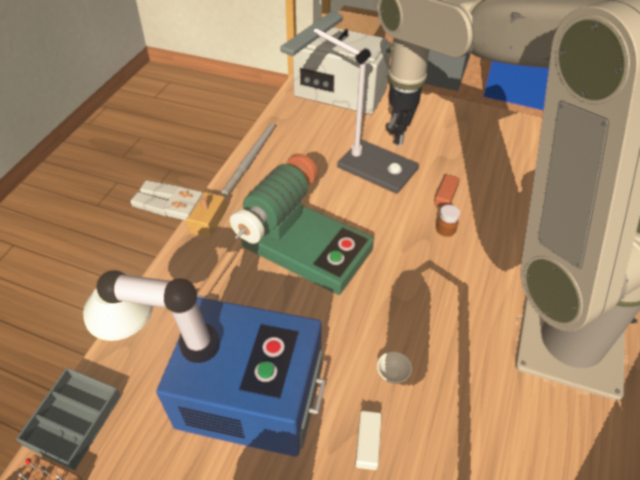

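The top view shows the fingers above the switch (488,285) and the forearm's end cap at (590,200), close to the lamp post's top at (568,190). I'll check that gap with depth before descending.

Run:
```python
from h import *
for n in("top","side"):
    p,d=optics.read_camera(n); np.savez(n+"1.npz",p=p,d=d)
    for uv in ([(567,192),(586,112),(560,220),(575,205),(590,195),(605,185),(612,190),(540,280),(525,270),(500,270),(495,266)] if n=="top" else [(363,57),(362,90),(358,148),(383,10),(385,20),(393,65),(405,55),(420,65),(400,90),(398,138),(440,45),(390,100),(410,115)]):
        o,r=ray(n,uv); z=d[uv[1],uv[0]]; print(n,uv,np.round(o+r*z,3) if z>0 else None)
```

```text
top (567, 192) [ 0.608 -0.387  0.335]
top (586, 112) [ 0.736 -0.424  0.349]
top (560, 220) [ 0.531 -0.302  0.459]
top (575, 205) [ 0.547 -0.317  0.47 ]
top (590, 195) [ 0.551 -0.318  0.5  ]
top (605, 185) [ 0.556 -0.323  0.521]
top (612, 190) [ 0.546 -0.321  0.535]
top (540, 280) [ 0.447 -0.234  0.534]
top (525, 270) [ 0.468 -0.251  0.464]
top (500, 270) [ 0.501 -0.319  0.218]
top (495, 266) [ 0.508 -0.31   0.221]
side (363, 57) [ 0.607 -0.373  0.332]
side (362, 90) [ 0.608 -0.39   0.23 ]
side (358, 148) [ 0.608 -0.39   0.045]
side (383, 10) [ 0.558 -0.326  0.478]
side (385, 20) [ 0.549 -0.314  0.463]
side (393, 65) [ 0.525 -0.327  0.355]
side (405, 55) [ 0.499 -0.317  0.391]
side (420, 65) [ 0.466 -0.333  0.365]
side (400, 90) [ 0.501 -0.323  0.298]
side (398, 138) [ 0.495 -0.344  0.146]
side (440, 45) [ 0.415 -0.204  0.492]
side (390, 100) [ 0.524 -0.333  0.258]
side (410, 115) [ 0.477 -0.368  0.204]
```

The forearm is about 80 mm sideways from the post and at least 100 mm higher, so it is clear. The distance from switch to post comes out at 116 mm against the 120 mm given.

step_arm --pt "2 -0.2 0.1 0" --pt "4 -0.2 0.1 0" --pt "6 -0.2 0.1 0" --pt "7.2 -0.2 0.1 0" --pt "7.2 -0.2 0.1 0" --pt "7.2 -0.2 0.1 0"

```text
clock: 4.05
eef_pos: [0.4973, -0.3627, 0.0498]
tcp_rot: [0.089, 0.701, -0.09, 0.702]
ft_force: [0.5, 0.2, 1.0]
finger_gap: -0.001
```

Run:
```python
from h import *
go((.495,-.363,.034))
for n in("side","top"):
    p,d=optics.read_camera(n); u,v=(395,168) if n=="side" else (488,280)
    cv2.imwrite(f"pics/{n}2.png",cv2.resize(p[v-50:v+50,u-50:u+50],(500,500)))
```

```text
4.05 [ 0.4973 -0.3627  0.0498] f [0.52 0.22 0.98] gap -0.0011705136520840692
[[ 0.001  0.251  0.968]
 [-0.001  0.968 -0.251]
 [-1.    -0.     0.001]]
(0.495, -0.363, 0.034) -> [ 1.58 -0.08 -0.22]
```

View pics/side2.png

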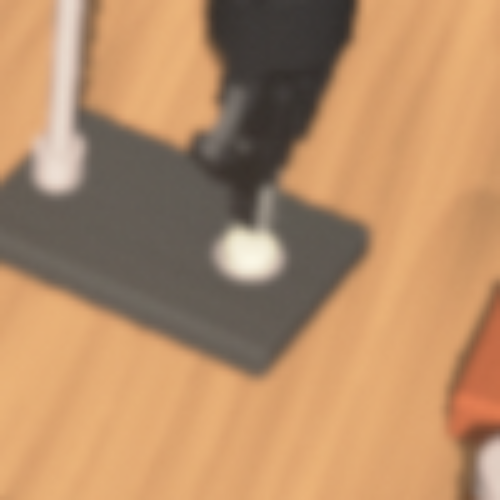

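View pics/top2.png

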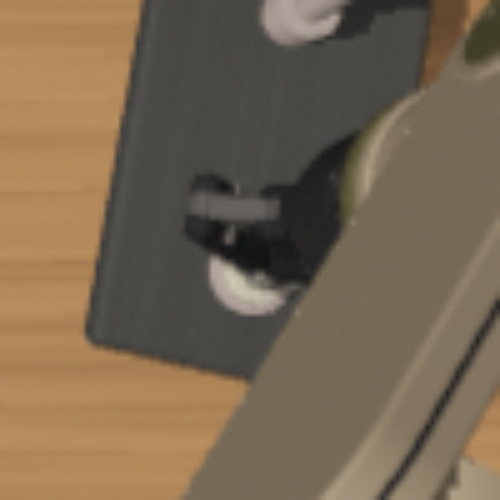

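The fingertip stands right over the switch in both views. Pressing slowly now.

step_arm --pt "0.4 0 -0.2 0" --pt "0.8 0 -0.2 0" --pt "1.1 0 -0.2 0" --pt "1.3 0 -0.2 0" --pt "1.5 0 -0.2 0" --pt "1.7 0 -0.2 0" --pt "1.8 0 -0.2 0" --pt "1.8 0 -0.2 0"

```text
clock: 5.15
eef_pos: [0.495, -0.3619, 0.0314]
tcp_rot: [0.089, 0.701, -0.09, 0.701]
ft_force: [-1.4, 1.0, 1.9]
finger_gap: -0.003
```

Run:
```python
from h import *
go((.495,-.363,.027))
```

```text
5.15 [ 0.495  -0.3619  0.0314] f [-1.37  0.97  1.89] gap -0.0025880372200410267
[[ 0.     0.251  0.968]
 [-0.     0.968 -0.251]
 [-1.    -0.     0.   ]]
(0.495, -0.363, 0.027) -> [ 0.44 -0.11  0.03]
```

step_arm --pt "0.1 0 0 0" --pt "0.2 0 0 0" --pt "0.3 0 0 0" --pt "0.4 0 0 0" --pt "0.4 0 0 0"

```text
clock: 5.78
eef_pos: [0.495, -0.3619, 0.0271]
tcp_rot: [0.089, 0.701, -0.089, 0.701]
ft_force: [-0.0, 0.8, 1.9]
finger_gap: 0.001
```

Run:
```python
from h import *
go((.495,-.363,.027))
```

```text
5.775 [ 0.495  -0.3619  0.0271] f [-0.03  0.84  1.95] gap 0.0013919614912337064
[[ 0.     0.251  0.968]
 [-0.     0.968 -0.251]
 [-1.    -0.     0.   ]]
(0.495, -0.363, 0.027) -> [ 0.01 -0.11  0.03]
```

step_arm --pt "0.1 0 0 0" --pt "0.15 0 0 0" --pt "0.2 0 0 0" --pt "0.2 0 0 0"

```text
clock: 6.28
eef_pos: [0.495, -0.3619, 0.026]
tcp_rot: [0.089, 0.701, -0.089, 0.701]
ft_force: [-3.3, 2.5, 8.8]
finger_gap: 0.002
```

The tip stopped at z = 0.026, where the switch should bottom out, with 8.8 N. Lifting clear.

step_arm --pt "-1 0 0 0" --pt "-4 0 0 0" --pt "-9 0 0 0" --pt "-14 0 0 0" --pt "-19 0 0 0" --pt "-24 0 0 0" --pt "-24 0 0 0"

```text
clock: 7.15
eef_pos: [0.4971, -0.3637, 0.272]
tcp_rot: [0.087, 0.698, -0.092, 0.705]
ft_force: [0.4, -0.3, -0.4]
finger_gap: -0.003
```

Run:
```python
from h import *
go((.46,-.2,.265),(.45,.05,.265),(.48,.25,.265),(.5335,.367,.25),(.5335,.367,.2))
for n in("side","top"):
    p,d=optics.read_camera(n); cv2.imwrite(f"pics/{n}3.png",p)
```

```text
7.15 [ 0.4971 -0.3637  0.272 ] f [ 0.44 -0.33 -0.45] gap -0.0025057111017736926
[[ 0.008  0.251  0.968]
 [-0.007  0.968 -0.251]
 [-1.    -0.005  0.01 ]]
(0.46, -0.2, 0.265) -> [ 0.56 14.92 -7.71]
(0.45, 0.05, 0.265) -> [  0.38  38.86 -14.95]
(0.48, 0.25, 0.265) -> [  0.26  58.98 -17.07]
(0.5335, 0.367, 0.25) -> [  1.72  71.65 -14.84]
(0.5335, 0.367, 0.2) -> [  6.72  71.67 -14.89]
```

View pics/side3.png

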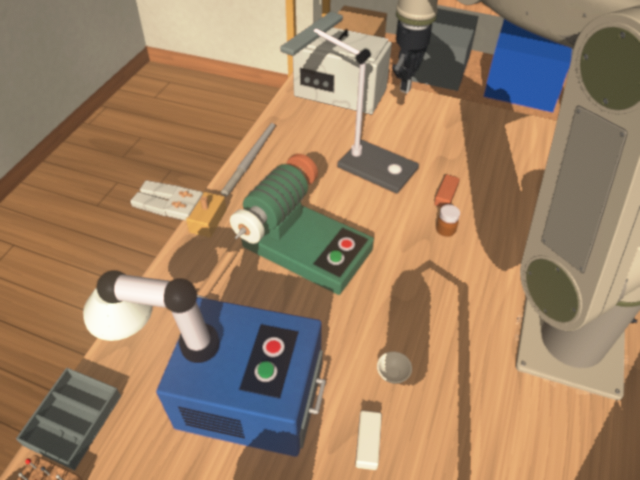

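The lamp has not moved: its foot is at the same pixels and the switch is flush at (395,169). Next is the extractor.

step_arm --pt "0.5 5 -2.5 0" --pt "0.5 10 -5 0" --pt "0.5 15 -7.5 0" --pt "0.5 20 -9 0" --pt "0.5 25 -11 0" --pt "0.5 30 -12.5 0" --pt "0.5 35 -14 0" --pt "0.5 40 -15.2 0" --pt "0.5 45 -16 0" --pt "0.5 50 -16.5 0" --pt "0.5 55 -17 0" --pt "0.5 55 -17 0"

```text
clock: 8.75
eef_pos: [0.4672, 0.2158, 0.2577]
tcp_rot: [0.088, 0.703, -0.088, 0.7]
ft_force: [0.0, -0.1, -0.4]
finger_gap: 0.001
```

Run:
```python
from h import *
go((.48,.25,.265),(.5335,.367,.25),(.5335,.367,.205))
```

```text
8.75 [0.4672 0.2158 0.2577] f [ 0.01 -0.06 -0.43] gap 0.0011457659884731078
[[-0.004  0.247  0.969]
 [-0.001  0.969 -0.247]
 [-1.    -0.002 -0.004]]
(0.48, 0.25, 0.265) -> [-0.74  3.62  0.39]
(0.5335, 0.367, 0.25) -> [ 0.73 16.29  2.69]
(0.5335, 0.367, 0.205) -> [ 5.23 16.29  2.71]
```

step_arm --pt "0 4 0.5 0" --pt "0 8 1.2 0" --pt "0 12 2 0" --pt "0.5 16.3 2.7 0" --pt "2.5 16.3 2.7 0" --pt "4.5 16.3 2.7 0" --pt "5 16.3 2.7 0" --pt "5 16.3 2.7 0"

```text
clock: 9.75
eef_pos: [0.5353, 0.3631, 0.2099]
tcp_rot: [0.09, 0.702, -0.09, 0.701]
ft_force: [-0.3, 0.6, 0.6]
finger_gap: -0.001
```

Run:
```python
from h import *
go((.534,.367,.182))
for n in("side","top"):
    p,d=optics.read_camera(n); u,v=(266,340) if n=="side" else (131,240)
    cv2.imwrite(f"pics/{n}4.png",cv2.resize(p[v-80:v+80,u-80:u+80],(500,500)))
```

```text
9.75 [0.5353 0.3631 0.2099] f [-0.34  0.64  0.63] gap -0.0013727591691659747
[[-0.001  0.252  0.968]
 [-0.001  0.968 -0.252]
 [-1.    -0.001 -0.001]]
(0.534, 0.367, 0.182) -> [ 2.79  0.35 -0.22]
```

View pics/side4.png

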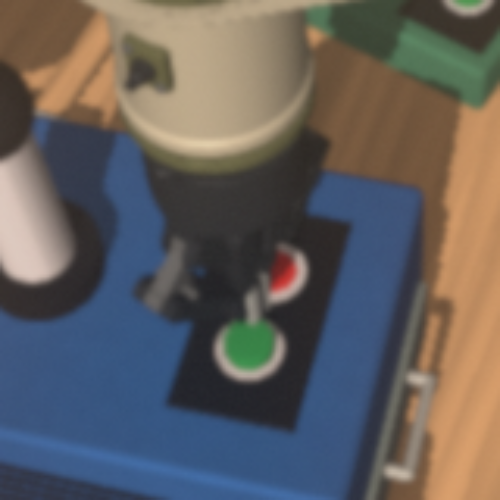

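View pics/top4.png

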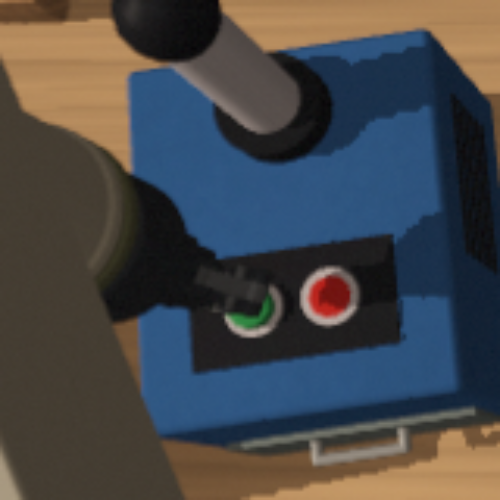

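The fingertip is above the green button in both views, and well away from the red one and the suction arm.

step_arm --pt "0.7 0.3 -0.2 0" --pt "1.4 0.3 -0.2 0" --pt "2.0 0.3 -0.2 0" --pt "2.4 0.3 -0.2 0" --pt "2.6 0.3 -0.2 0" --pt "2.8 0.3 -0.2 0" --pt "2.9 0.3 -0.2 0" --pt "3.0 0.3 -0.2 0" --pt "3.1 0.3 -0.2 0" --pt "3.2 0.3 -0.2 0" --pt "3.3 0.3 -0.2 0" --pt "3.3 0.3 -0.2 0"

```text
clock: 11.35
eef_pos: [0.5345, 0.3676, 0.1772]
tcp_rot: [0.09, 0.701, -0.089, 0.701]
ft_force: [0.2, 0.1, 2.1]
finger_gap: 0.0
```

step_arm --pt "0.1 0 0 0" --pt "0.2 0 0 0" --pt "0.3 0 0 0" --pt "0.35 0 0 0" --pt "0.35 0 0 0"

```text
clock: 11.98
eef_pos: [0.5345, 0.3676, 0.174]
tcp_rot: [0.09, 0.701, -0.089, 0.702]
ft_force: [-0.9, -1.1, 3.6]
finger_gap: -0.002
```

step_arm --pt "0.05 0 0 0" --pt "0.1 0 0 0" --pt "0.1 0 0 0"

```text
clock: 12.35
eef_pos: [0.5346, 0.3677, 0.1741]
tcp_rot: [0.09, 0.701, -0.089, 0.702]
ft_force: [-3.0, -1.4, 10.1]
finger_gap: -0.0
```

It is home: z stopped at 0.174 with about 10 N. Lifting off and heading for the lathe.

step_arm --pt "-1 0 0 0" --pt "-4 0 0 0" --pt "-8 0 0 0" --pt "-8 0 0 0"

```text
clock: 12.85
eef_pos: [0.5362, 0.3687, 0.2576]
tcp_rot: [0.091, 0.699, -0.088, 0.703]
ft_force: [-0.5, 0.0, 0.0]
finger_gap: -0.001
```

Run:
```python
from h import *
go((.47,.25,.255),(.48,.12,.255),(.5345,.0055,.2),(.5345,.0055,.1))
for n in("side","top"):
    p,d=optics.read_camera(n); u,v=(266,340) if n=="side" else (131,240)
    cv2.imwrite(f"pics/{n}5.png",cv2.resize(p[v-80:v+80,u-80:u+80],(500,500)))
```

```text
12.85 [0.5362 0.3687 0.2576] f [-0.49  0.04  0.02] gap -0.0008783935429942618
[[ 0.006  0.251  0.968]
 [ 0.004  0.968 -0.251]
 [-1.     0.005  0.005]]
(0.47, 0.25, 0.255) -> [  0.18 -13.15  -3.43]
(0.48, 0.12, 0.255) -> [  0.14 -25.48   0.81]
(0.5345, 0.0055, 0.2) -> [  5.63 -35.23   8.93]
(0.5345, 0.0055, 0.1) -> [ 15.63 -35.28   8.88]
```

View pics/side5.png

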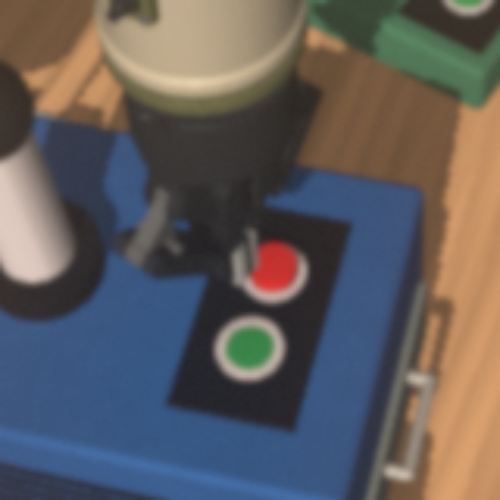

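The extractor's green button is down and the red one is up. Moving over to the lathe.

step_arm --pt "0 -5 -1.5 0" --pt "0 -9 -2.5 0" --pt "0 -13 -3.4 0" --pt "0 -17 -2 0" --pt "0 -21 -0.5 0" --pt "0 -25 1 0" --pt "1 -29 4 0" --pt "3 -33 7 0" --pt "5.6 -35.2 8.9 0" --pt "10 -35.2 8.9 0" --pt "14 -35.2 8.9 0" --pt "14 -35.2 8.9 0"

```text
clock: 14.45
eef_pos: [0.5278, 0.0048, 0.1075]
tcp_rot: [0.089, 0.705, -0.09, 0.698]
ft_force: [-0.3, -0.4, -0.4]
finger_gap: -0.001
```

Run:
```python
from h import *
go((.5345,.0055,.095),(.5345,.0055,.067))
for n in("side","top"):
    p,d=optics.read_camera(n); u,v=(335,240) if n=="side" else (320,250)
    cv2.imwrite(f"pics/{n}6.png",cv2.resize(p[v-80:v+80,u-80:u+80],(500,500)))
```

```text
14.45 [0.5278 0.0048 0.1075] f [-0.35 -0.38 -0.4 ] gap -0.0005118160942389709
[[-0.01   0.251  0.968]
 [ 0.001  0.968 -0.251]
 [-1.    -0.002 -0.01 ]]
(0.5345, 0.0055, 0.095) -> [1.24 0.24 0.64]
(0.5345, 0.0055, 0.067) -> [4.04 0.24 0.67]
```

View pics/side6.png

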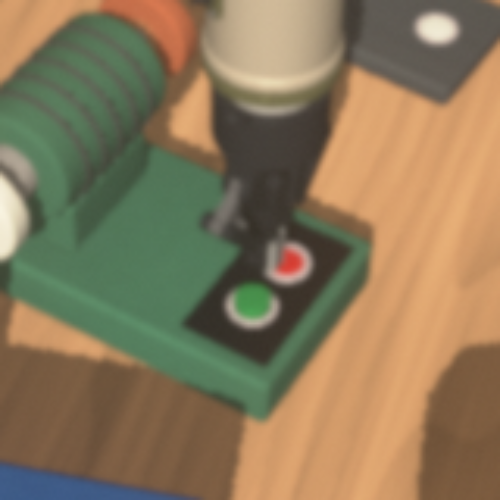

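View pics/top6.png

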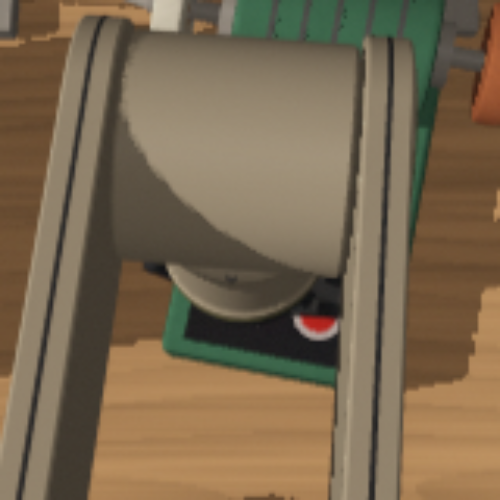

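The side view shows the fingertip above and behind the lathe's green button at (253,303) in the crop. The forearm hides that button in the top view. I'll come closer and let the arm settle before pressing.

step_arm --pt "0.6 0.2 0.3 0" --pt "1.3 0.2 0.3 0" --pt "1.8 0.2 0.3 0" --pt "1.8 0.2 0.3 0" --pt "1.8 0.2 0.3 0"

```text
clock: 15.18
eef_pos: [0.5356, 0.0057, 0.0949]
tcp_rot: [0.089, 0.701, -0.089, 0.701]
ft_force: [-0.3, 0.4, -0.1]
finger_gap: 0.0
```

Run:
```python
from h import *
go((.5345,.0055,.067))
for n in("side",):
    p,d=optics.read_camera(n); u,v=(335,240) if n=="side" else (320,250)
    cv2.imwrite(f"pics/{n}7.png",cv2.resize(p[v-50:v+50,u-50:u+50],(500,500)))
```

```text
15.175 [0.5356 0.0057 0.0949] f [-0.31  0.38 -0.06] gap 0.00016834882692150682
[[ 0.     0.251  0.968]
 [ 0.     0.968 -0.251]
 [-1.     0.     0.   ]]
(0.5345, 0.0055, 0.067) -> [ 2.79 -0.05 -0.1 ]
```

View pics/side7.png

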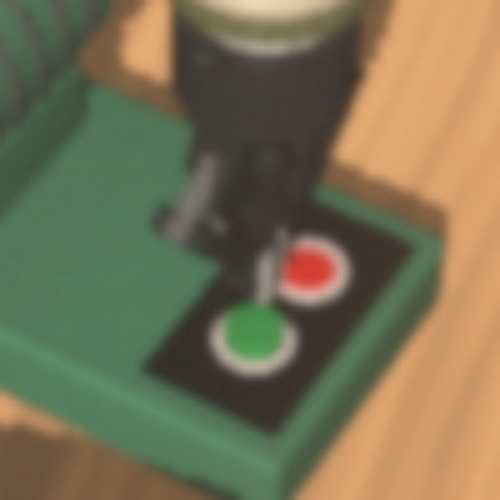

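The tip is aligned over the green button. Pressing.

step_arm --pt "0.7 0 0 0" --pt "1.4 0 0 0" --pt "2.0 0 0 0" --pt "2.4 0 0 0" --pt "2.6 0 0 0" --pt "2.8 0 0 0" --pt "2.9 0 0 0" --pt "3.0 0 0 0" --pt "3.1 0 0 0" --pt "3.2 0 0 0" --pt "3.3 0 0 0" --pt "3.3 0 0 0"

```text
clock: 16.73
eef_pos: [0.5357, 0.0057, 0.0617]
tcp_rot: [0.089, 0.701, -0.089, 0.702]
ft_force: [0.2, -0.1, 3.0]
finger_gap: -0.002
```

step_arm --pt "0.1 0 0 0" --pt "0.2 0 0 0" --pt "0.3 0 0 0" --pt "0.3 0 0 0"

```text
clock: 17.23
eef_pos: [0.5357, 0.0057, 0.059]
tcp_rot: [0.089, 0.701, -0.089, 0.702]
ft_force: [-1.7, 0.0, 5.9]
finger_gap: -0.003
```

step_arm --pt "0.05 0 0 0" --pt "0.08 0 0 0" --pt "0.08 0 0 0"

```text
clock: 17.6
eef_pos: [0.5358, 0.0057, 0.059]
tcp_rot: [0.089, 0.701, -0.089, 0.702]
ft_force: [-5.3, 0.7, 13.4]
finger_gap: 0.0
```

step_arm --pt "-1 0 0 0" --pt "-4 0 0 0" --pt "-9 0 0 0" --pt "-14 0 0 0" --pt "-19 0 0 0" --pt "-20 0 -4 0" --pt "-20 0 -9 0" --pt "-20 0 -11 0" --pt "-20 0 -11 0" --pt "-20 0 -11 0"

```text
clock: 18.85
eef_pos: [0.4297, 0.0332, 0.2582]
tcp_rot: [0.089, 0.701, -0.09, 0.702]
ft_force: [0.4, -0.9, 0.4]
finger_gap: -0.002
```

Run:
```python
from h import *
s,R=st(); print(s["clock"],s["eef_pos"],s["ft_force"],np.round(s["dq"],3))
for n in("side","top"):
    p,d=optics.read_camera(n); cv2.imwrite(f"pics/{n}8.png",p)
    q=np.load(n+"0.npz")["p"]
    df=cv2.absdiff(p,q).max(2)
    cv2.imwrite(f"pics/{n}8d.png",df)
```

```text
18.85 [0.42970212 0.03316088 0.2581516 ] [ 0.3991078  -0.88424448  0.36688148] [-0.003  0.02  -0.011 -0.001  0.003  0.001]
```

View pics/side8.png

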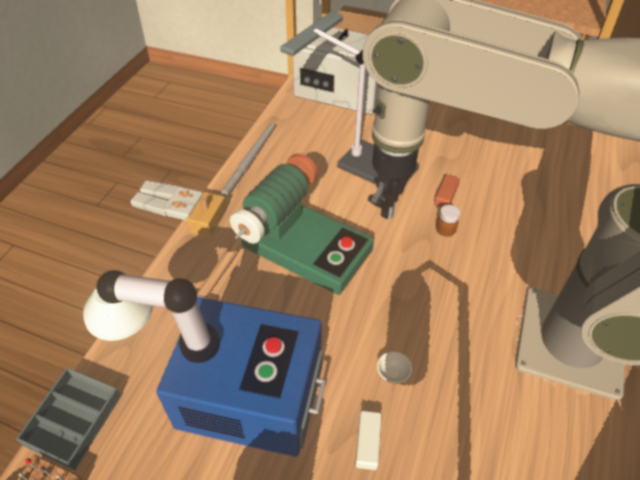

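View pics/top8.png

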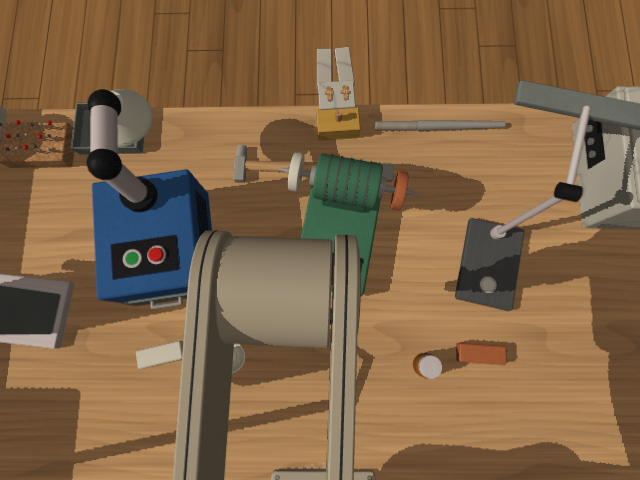

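View pics/side8d.png

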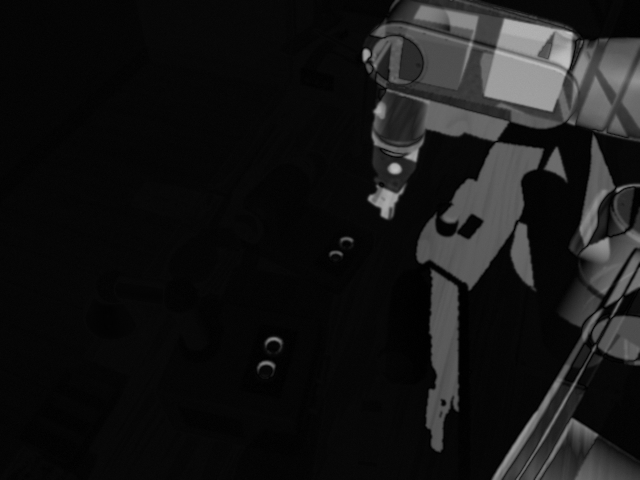

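The side difference image changes only at the buttons, plus the arm and its shadow. In the top view the lamp's foot, both bars, the jar, the hammer and the brush are where they began. The dish, partly behind the arm in that view, is unmoved in the side view. The fingers are free, 0.26 m above the table. Handing in.

Run:
```python
from station import arm
print(arm.close_job())
```

```text
the job is handed in; nothing more can be done
None
```

I pressed the lamp switch, the extractor's green button and the lathe's green button, in that order, with the gripper shut. I then lifted the hand clear and handed the job in at about 19 s of the 69 s allowed. No verdict is reported, so these are my own checks.

| Press | Tip height at the end | Expected fully home | Vertical force read at the end |
|---|---|---|---|
| Lamp switch | 26.0 mm | 26 mm | 9 N |
| Extractor start | 174.1 mm | 174 mm | 10 N |
| Lathe start | 59.0 mm | 59 mm | 13 N |

- **Buttons:** in the last side picture, compared with the first, both machines' buttons have moved (green down, red up). I judged the lamp switch down from its tip height and force. In the last pictures it is hidden by the gripper from the side and in shadow from above.
- **Things on the bench:** the lamp's foot and the bystanders show no visible shift in the last pictures. I compared them by eye and did not measure their positions again.
- **Hand:** it was free at z = 0.26 m, and the remaining force reading was about 1 N, which is noise level.
- **Disagreement:** the two cameras differed by about 6 mm sideways on the lamp switch and 4 mm on the lathe button. I aimed near the middle of the two readings, well inside the 28 mm buttons.

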